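Cap the open sample tube and clip the cover onto its carrier

TASK

Get the carrier of sample tubes ready to go: press shut the one tube cap that stands open, then pick up the loose cover by its rib and press it squarely down onto the carrier until both spring hooks at the ends snap over it and the push suddenly eases. Do not let go: keep pressing the cover down firmly, with roughly 10 newtons, and finish while still holding and pressing it.

Things in the scene. Friction and masses are not known exactly. Their poses are not given: they have to be found in the camera images.
- rack: the carrier, fixed to the bench: aluminium foot 66 x 156 x 8 mm, grey block 44 x 112 mm (top 35 mm up) with three tubes in a row along y, at y = -34, 0, 34 mm, x = 0. At each end (|y| 58 to 74 mm) two posts at |x| 11.5 to 25.5 mm end 66 mm above the bench and carry the cover; a steel spring hook stands between them. Origin: centre of underside, z up, x to the side of the cap hinges
- rack_seat (a point): centre of the carrier at the height of the post tops, 66 mm above the rack's origin; axes as the rack's. The cover's origin lies here when it is fully home, with its y axis parallel to the rack's (either way round)
- nose_left (a point): inner lower edge of the left (+y) hook's nose when home: y = 58.5 mm, 72.5 mm above the bench. The hook is 18 mm wide in x; the nose's underside is flat, its top slopes up and outwards (about 32 degrees from vertical) to about 84 mm above the bench at y = 65 mm, so a cover edge coming down at y = 62 mm pushes it aside
- nose_right (a point): the same on the right (-y) hook: y = -58.5 mm, 72.5 mm above the bench; mirrored
- hook_left (a joint): spring hook at the +y end, rad: 0 upright (home), grows as pushed outwards; axis 28 mm above the bench; about 1 N m/rad with preload. Pushing the cover down forces both hooks out to about 0.08 rad, which takes some 7 to 15 N in all; then they spring back over its end edges and the force drops
- hook_right (a joint): spring hook at the -y end, mirrored: 0 home, grows outwards
- cover: loose clip-on cover, grey plastic, about 90 g, flat on the bench, rib up: plate 52 x 146 x 5 mm, long along y, in the middle of each end a notch 26 mm wide, 11 mm deep for a hook (edge inside the notch at |y| = 62 mm). Along its middle a grip rib 14 mm wide (x), 60 mm long (y), 5 to 29 mm above the underside. Same after a half turn. Origin: centre of the underside, z up
- cover_grip (a point): middle of the cover's grip rib, 17 mm above the cover's underside
- tube_a: clear tube 20 mm across in the carrier, fixed; its white flip cap stands open at the start. Which of the three places it has varies. Origin: centre of its bottom, 2 mm above the bench; the mouth is 52 mm above the bench; axes parallel to the rack's
- cap_a (a joint): flip cap of tube_a, rad: 0 shut, grows as it opens up and over to the rack's +x side, to 2.1; starts at 1.2 to 1.85. Stiff hinge (0.02 N m), stays where left. Hinge axis along the rack's y, 13 mm from the tube's axis on the +x side, 52 mm above the bench. Disc 24 mm across with a small lip; reaches 29.5 mm from the hinge; its flat top is 57.5 mm above the bench when shut
- cap_a_middle (a point): middle of the outer face of tube_a's cap (13 mm from the hinge), moves with the cap; when shut it is above the tube's axis, 57.5 mm above the bench
- tube_b: a second tube, the same, its cap already shut
- cap_b (a joint): flip cap of tube_b, rad: 0 shut, as it starts and should stay
- tube_c: a third tube, the same, its cap already shut
- cap_c (a joint): flip cap of tube_c, rad: 0 shut, as it starts and should stay

How it is judged:
By the outcome, as a careful person would: the job done as asked, in the order asked, and still so for the second after the job is handed in, while the arm keeps its last pose, push and grip.
It also fails if it takes over 59 s, if anything falls off the work surface, if the arm or the gripper's body presses on something with over 40 N, if the wrist force passes 120 N, or if a joint passes its speed limit or range.

ROBOT

A 7-joint arm with a two-finger parallel gripper is mounted at the origin on a cart in front of the work surface, level with it; the furniture and walls round the work are solid. World frame = base frame: x ahead of the robot, y to its left, z up, the work surface at z = 0. Lengths are in m, angles in rad, forces in N, time in s.
With the tool pointing down it reaches from about 0.4 to 0.85 m from the base axis. Payload 10.4 kg.
Tool frame: the origin (TCP) lies midway between the tips of the shut fingers; the grasp point (between the pads) lies 19 mm behind it (manip.pinch_z is the distance from the TCP to the grasp point, in m); y points along the fingers, x is the direction in which the jaws open and shut, and the axes are right-handed (so a half turn about y gives the same grasp; the last joint's range is limited). The gripper opens to 85 mm and grips with 20 to 120 N. Pads are 22 mm wide; open, the fingers measure 114 mm over their backs; the gripper's body (76 mm by 85 mm) begins 54 mm behind the grasp point. The pads swing forward as they close: fully open they stand 13 mm farther back than shut.
Start: joints at [1.302, 0.332, -0.065, 1.46, 0.022, 1.35, -0.088], TCP at [0.152, -0.606, 0.231] pointing down, gripper open.
Joint ranges: [-2.6, 2.6], [-0.5, 2.12], [-1.47, 1.34], [0.16, 2.42], [-1.27, 4.41], [0.06, 2.06], [-2.6, 2.6]. Speed limits (rad/s): [2.22, 2.22, 2.79, 2.79, 3.14, 3.14, 3.14].

INTERFACE

Orientations are given as a unit quaternion [x, y, z, w].
In Python, from workcell import manip gives the robot as it stands.
- The arm moves only by the shell command python3 -m pendant 'ROWS' [OPENING] [FORCE]. ROWS is a JSON object of lists of equal length, an entry for each row: "offset": the shift along the tool's x, y, z scaled (see below), a list of three; "turn": the turn, a rotation vector about the tool's x, y, z scaled (see below), a list of three. A call has 1 to 12 rows; each row is the pose to reach, as a shift and turn from the pose measured when the call began, along the tool's axes at that moment; what a row does not reach only later rows make up. The controller multiplies each number of a shift by 200 mm and each number of a turn by 45 degrees. A row lasts 1/8 s, in which the tool goes at most 62.5 mm and 10.7 degrees, less where a joint would pass 70% of its speed; a pose out of reach is approached as far as the arm can. A call with a number of a shift or a turn outside -1 to 1 is refused whole. A call with a gripper value outside its range is refused whole. OPENING is the opening in per cent of the stroke, from 0 (shut) to 100 (fully open), set as the call begins (- or left out, the last holds). The fingers move at their own pace and stop on an object; FORCE is the grip in N (left out, the last holds). Time passes only in rows, so rows that repeat a pose let the fingers close. It gives the time, the measured TCP pose, the force and the opening at its end, in the units of the state.
- manip.get_obs(): the state, without advancing time (a new reading comes with each control period).
- manip.camera(name): name is "side" or "top" or "wrist"; returns (picture, depth): 384x512x3 uint8, red, green, blue; 384x512 float32, m along the optical axis (not along the pixel's ray), 0 where there is no reading.
- manip.camera_model(name): a dict with "intrinsics" (3x3 intrinsics, pixels), "R" (3x3) and "t" (3): a world point X has camera coordinates R X + t; the wrist camera has in their place "tool_from_camera" (4x4, takes a point from camera to tool coordinates, whose origin is the TCP and whose axes are the tool frame's). Camera axes: x right, y down, z forward; pixel columns grow to the right and rows downward; lengths in m; the calibration is good to about 2 mm. A picture is of the moment at which its call begins: read the wrist's pose just before it. camera_model takes no time and is no camera call.
- manip.hand_in(): hands the job in, once; it reports no verdict.
The state is a dict: "clock": time; "joint_pos": joint angles; "joint_velocities": joint speeds; "tau": joint torques, N m; "position": TCP position; "ee_rot": TCP orientation; "ft_force": force on the tool from outside, world axes, zero at the start; "torque": the same for the moment, N m; "grip_width": opening from 0.0 (shut) to 1.0 (fully open).
Only numpy, scipy, OpenCV 4.12 (cv2) and the standard library are available. Lean on these libraries where they do the work, as an engineer would, in place of code of your own. Each camera call takes 0.05 s, during which the arm holds its last target. There are 200 camera calls.

## Working session

There is one attempt and no reset: what is moved stays moved. The work goes in short steps, Python scripts to look and compute and a shell command to move; the robot and the scene stay as the last step left them, time stands still between calls to the robot, and variables do not carry over. Pictures are saved under pics/ and viewed, about 8 in all and at most 12, crops included, and the job is handed in when it is done.

```bash
ls; mkdir -p pics; cat > h.py <<'E'
import numpy as np, cv2
from workcell import manip
from scipy.spatial.transform import Rotation as R
def cam(name):
    o=manip.get_obs(); m=manip.camera_model(name); im,d=manip.camera(name)
    K=np.array(m["intrinsics"])
    if name=="wrist":
        T=np.eye(4); T[:3,:3]=R.from_quat(o["ee_rot"]).as_matrix(); T[:3,3]=o["position"]
        C=T@np.array(m["tool_from_camera"]); Rw,c=C[:3,:3],C[:3,3]
    else:
        Rw=np.array(m["R"]).T; c=-Rw@np.array(m["t"])
    return im,d,K,Rw,c
def cloud(d,K,Rw,c):
    v,u=np.mgrid[:d.shape[0],:d.shape[1]]
    p=np.stack([(u-K[0,2])/K[0,0]*d,(v-K[1,2])/K[1,1]*d,d],-1)
    return p@Rw.T+c
def save(n,im): cv2.imwrite(n,im[:,:,::-1])
def st():
    o=manip.get_obs(); r=R.from_quat(o["ee_rot"])
    print("t",round(o["clock"],2),"p",np.round(o["position"],4),"F",np.round(o["ft_force"],1),"M",np.round(o["torque"],2),"g",round(o["grip_width"],3)); print(np.round(r.as_matrix(),3).tolist(),"q",np.round(o["joint_pos"],2))
    return o,r
def rel(pos,yaw=None):
    """print offset units to world pos from present pose; yaw: world angle of tool y, tool pointing down"""
    o,r=st(); print("offset",np.round(r.inv().apply(np.array(pos)-o["position"])/0.2,3))
    if yaw is not None:
        y=np.array([np.cos(yaw),np.sin(yaw),0]); z=np.array([0,0,-1.]); x=np.cross(y,z)
        t=R.from_matrix(np.stack([x,y,z],1)); print("turn",np.round((r.inv()*t).as_rotvec()/np.deg2rad(45),3))
E
python3 - <<'E'
from h import *
st(); print(manip.pinch_z)
a=cam("side");b=cam("top")
np.savez("t0.npz",im=b[0],d=b[1],K=b[2],R=b[3],c=b[4]);np.savez("s0.npz",im=a[0],d=a[1],K=a[2],R=a[3],c=a[4])
save("pics/top0.png",b[0]);save("pics/side0.png",a[0])
print(a[4],b[4],a[2],b[2])
E
```

```text
pics
t 0.0 p [ 0.152  -0.6059  0.2305] F [-0.2 -0.2  0.1] M [-0.01  0.04  0.05] g 1.005
[[0.243, -0.0, 0.97], [-0.97, 0.001, 0.243], [-0.001, -1.0, -0.0]] q [ 1.3   0.33 -0.06  1.46  0.02  1.35 -0.09]
0.0187
[ 0.50851635 -0.67764827  0.50145114] [0.29785414 0.01907911 0.9043772 ] [[385.67221137   0.         256.4978504 ]
 [  0.         385.67221137 196.20214931]
 [  0.           0.           1.        ]] [[362.28522814   0.         254.99527352]
 [  0.         362.28522814 194.76235946]
 [  0.           0.           1.        ]]
```

View pics/top0.png

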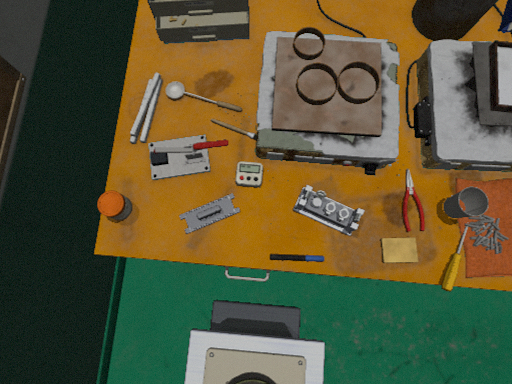

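View pics/side0.png

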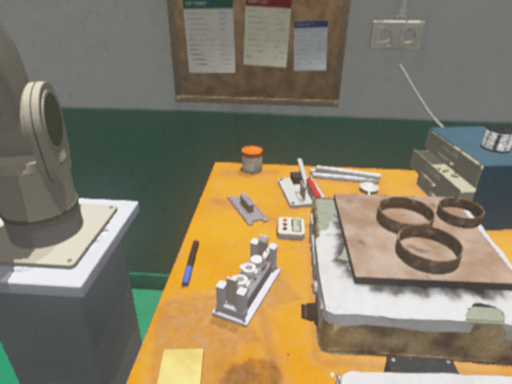

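The top view shows the rack near (330,210), the cover near (210,213) and tall equipment behind the rack. The tool approach axis is +y. Next I'll measure from the top view and take a zoomed crop.

```bash
python3 - <<'E'
import re
s=open("h.py").read()
i=s.index("def rel"); s=s[:i]+'''def rel(pos,yaw=None,r_t=None):
    """offset/turn units to world pos; yaw: world angle of tool x (jaw), tool y down"""
    o,r=st(); print("offset",np.round(r.inv().apply(np.array(pos)-o["position"])/0.2,3))
    if yaw is not None:
        for a in (yaw,yaw+np.pi):
            x=np.array([np.cos(a),np.sin(a),0]); y=np.array([0,0,-1.]); t=R.from_matrix(np.stack([x,y,np.cross(x,y)],1))
            print("turn",np.round((r.inv()*t).as_rotvec()/np.deg2rad(45),3))
'''
open("h.py","w").write(s)
E
python3 - <<'E'
from h import *
t=np.load("t0.npz"); P=cloud(t["d"],t["K"],t["R"],t["c"]); im=t["im"]
def seg(u0,u1,v0,v1,zlo,zhi):
    Q=P[v0:v1,u0:u1]; m=(Q[...,2]>zlo)&(Q[...,2]<zhi); q=Q[m]
    r=cv2.minAreaRect((q[:,:2]*1000).astype(np.float32)); return len(q),np.round(q.mean(0),4),r
print("bench z",np.median(P[250,200:290,2]))
print("cover plate",seg(175,245,188,237,.0035,.05)); print("rib",seg(175,245,188,237,.02,.05))
print("rack foot+",seg(285,370,180,240,.005,.15)); print("rack posts",seg(285,370,180,240,.06,.075)); print("top",seg(285,370,180,240,.075,.12))
print("plate",np.nanpercentile(P[30:160,262:395,2],[50,99]))
np.set_printoptions(linewidth=250)
print((P[184:236:3,290:366:3,2]*1000).round().astype(int))
a=cv2.resize(im[170:245,170:380],None,fx=3.7,fy=3.7,interpolation=cv2.INTER_CUBIC)
s=np.load("s0.npz")["im"]; b=cv2.resize(s[230:325,205:290],None,fx=3.2,fy=3.2,interpolation=cv2.INTER_CUBIC)
c=np.zeros((a.shape[0]+b.shape[0],a.shape[1],3),np.uint8); c[:a.shape[0]]=a; c[a.shape[0]:,:b.shape[1]]=b
save("pics/crop1.png",c)
E
```

```text
bench z -0.0011745237843979184
cover plate (816, array([0.4307, 0.1461, 0.0094]), ((427.6311340332031, 141.7082061767578), (69.95890808105469, 148.21099853515625), 28.10828971862793))
rib (147, array([0.4307, 0.1465, 0.0277]), ((431.4136657714844, 146.67794799804688), (15.146697044372559, 59.26972579956055), 27.45878791809082))
rack foot+ (1696, array([ 0.4578, -0.1428,  0.0376]), ((462.864501953125, -145.30657958984375), (155.63722229003906, 66.12716674804688), 69.63137817382812))
rack posts (218, array([ 0.4666, -0.1401,  0.0659]), ((462.1877746582031, -145.42245483398438), (148.00926208496094, 50.827423095703125), 69.96620178222656))
top (75, array([ 0.4647, -0.1469,  0.0805]), ((469.0218811035156, -147.7397003173828), (134.60107421875, 31.264141082763672), 70.19766235351562))
plate [0.12787214 0.15421364]
[[  1   1  -1   2  -3  -4   1  -2  -2  -1   0  -1  -1  -2  -2  -2  -1  -2  -2  -1  -2   2  -1  -4  -3  -4]
 [ -1  -4  -2  -3   4  63  65  64  -1  -1  -4   4  -2  -4  -1  -1  -1  -3  -1  -2   0   0  -4  -2  -1  -2]
 [  0  -4  -3   3   7  61  84   5   2  71  79   0  -2  -1  -4  -6
[... 947 characters left out ...]
  33  33  34  34  37  55  59  35  25  30  80  85  -2  -2]
 [ -1   0  -1  -2   0  -2  -3  -1   0   5   5   7   7  20  32  33  34  32  33  35  23  45  80  -3  -1   0]
 [  2  -3  -2  -4   0   2   0  -3   0  -1  -1   4   6   7  10  17  31  34  36  31  53  66   1  -3  -1  -2]
 [ -2  -2  -2  -2  -2   0  -1   0   0   0  -1  -2  -2   6   8   8   7  11  26  36  65  66  64  -1  -3  -2]
 [ -4  -3  -2   1  -2  -1  -2  -3  -2   0   1  -2   0  -1   0   1   8   7  11  26  40  57   0   0   2  -2]
 [ -2  -1  -2   0  -3   0  -2   1  -3  -1  -2   2  -3  -2   0  -1  -2  -2   7   6  10   0   0  -1  -2  -5]
 [ -3   0  -1  -2  -3  -1  -4  -1  -2  -3  -3  -1   1  -1   0  -2  -4   4  -4  -7   0   0  -4  -3  -2  -1]]
```

View pics/crop1.png

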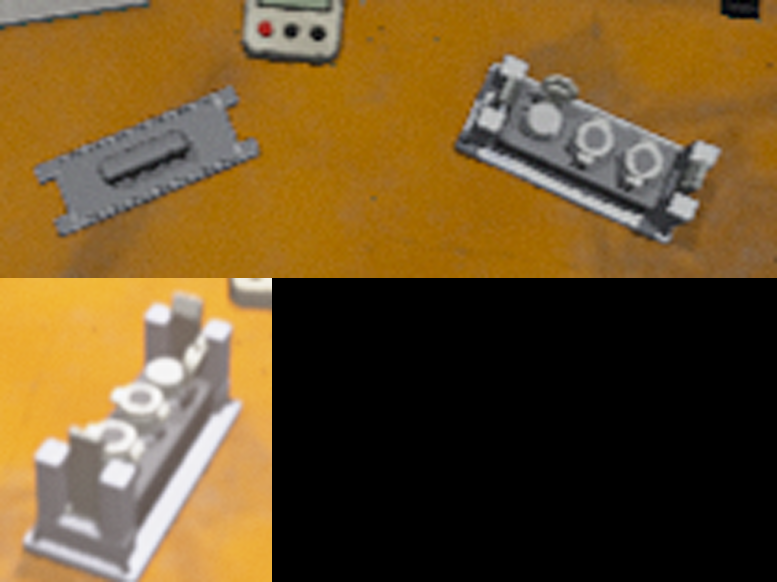

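Crop: the open cap belongs to the left tube (+y end, near top pixel 320,191), and it is hinged on the far side. So rack +x points to world +x, rack y is at about 70° and cover y at about 117.5°. Next I'll check clearance to the equipment behind and compute the approach.

```bash
python3 - <<'E'
from h import *
t=np.load("t0.npz"); P=cloud(t["d"],t["K"],t["R"],t["c"])
for z0 in (.03,.09,.115):
    m=(P[...,2]>z0)&(P[...,2]<.4)&(P[...,1]<.1)&(P[...,1]>-.3)&(P[...,0]>.5); q=P[m]
    a=np.deg2rad(70); Q=(q[:,:2]-[.4625,-.1453])@np.array([[np.sin(a),np.cos(a)],[-np.cos(a),np.sin(a)]])
    n=abs(Q[:,1]-.034)<.06
    print(z0,"min x",q[:,0].min(),"rack-x of nearest in y band",np.sort(Q[n,0])[:8].round(3))
a=np.deg2rad(70); y=np.array([np.cos(a),np.sin(a)]); x=np.array([y[1],-y[0]])
c=np.array([.4625,-.1453]); p=c+.034*y+.05*x; print(p)
rel([p[0],p[1],.2],np.deg2rad(-20))
E
```

```text
0.03 min x 0.5000341113781369 rack-x of nearest in y band [0.015 0.015 0.016 0.017 0.018 0.018 0.019 0.019]
0.09 min x 0.5734520335581507 rack-x of nearest in y band [0.092 0.093 0.094 0.094 0.095 0.095 0.096 0.096]
0.115 min x 0.6193303581513171 rack-x of nearest in y band [0.136 0.136 0.137 0.137 0.137 0.138 0.138 0.138]
[ 0.52111332 -0.13045146]
t 0.1 p [ 0.152  -0.6059  0.2306] F [ 0.3  0.6 -0.4] M [0.04 0.01 0.04] g 1.002
[[0.243, -0.0, 0.97], [-0.97, 0.001, 0.243], [-0.001, -1.0, -0.0]] q [ 1.3   0.33 -0.06  1.46  0.02  1.35 -0.09]
offset [-1.856  0.155  2.369]
turn [-1.000e-03 -1.242e+00 -2.000e-03]
turn [ 2.000e-03  2.758e+00 -1.000e-03]
```

```bash
python3 -m pendant '{"offset":[[-0.16,0,0.2],[-0.32,0,0.4],[-0.48,0,0.6],[-0.64,0,0.8],[-0.8,0,1],[-0.8,0,1],[-0.8,0,1]],"turn":[[0,-0.2,0],[0,-0.4,0],[0,-0.6,0],[0,-0.8,0],[0,-1,0],[0,-1,0],[0,-1,0]]}' 0 40; python3 -c "
from h import *
rel([.50,-.14,.24],np.deg2rad(-20))"
```

```text
clock: 0.98
position: [0.3065, -0.4024, 0.2306]
ee_rot: [-0.681, 0.189, -0.188, 0.682]
ft_force: [-0.5, -0.9, -0.3]
grip_width: 0.001
t 0.97 p [ 0.3065 -0.4024  0.2306] F [-0.5 -0.9 -0.3] M [0.01 0.02 0.01] g 0.001
[[0.857, -0.001, 0.515], [-0.515, 0.001, 0.857], [-0.001, -1.0, 0.001]] q [ 1.12  0.09 -0.31  1.76  0.03  1.3   0.27]
offset [ 0.154 -0.046  1.623]
turn [-0.001 -0.244 -0.002]
turn [ 2.000e-03  3.756e+00 -1.000e-03]
```

```bash
python3 -m pendant '{"offset":[[0.03,0,0.25],[0.06,0,0.5],[0.09,0,0.75],[0.1,-0.02,1],[0.1,-0.02,1]],"turn":[[0,-0.1,0],[0,-0.2,0],[0,-0.244,0],[0,-0.244,0],[0,-0.244,0]]}' ; python3 -c "
from h import *
rel([.50,-.14,.24],np.deg2rad(-20))"
```

```text
clock: 1.6
position: [0.4283, -0.239, 0.235]
ee_rot: [-0.696, 0.122, -0.122, 0.697]
ft_force: [-0.5, 0.1, -0.3]
grip_width: 0.003
t 1.6 p [ 0.4283 -0.239   0.235 ] F [-0.5  0.1 -0.3] M [-0.09  0.09 -0.02] g 0.003
[[0.941, 0.0, 0.339], [-0.339, 0.002, 0.941], [-0.001, -1.0, 0.002]] q [ 0.91  0.06 -0.5   1.78  0.03  1.31  0.05]
offset [ 0.169 -0.024  0.587]
turn [-0.002  0.004 -0.001]
turn [-1.000e-03 -3.996e+00  3.000e-03]
```

```bash
python3 -m pendant '{"offset":[[0.06,-0.02,0.2],[0.12,-0.02,0.4],[0.17,-0.02,0.587],[0.17,-0.02,0.587],[0.17,-0.02,0.587]],"turn":[[0,0,0],[0,0,0],[0,0,0],[0,0,0],[0,0,0]]}' ; python3 - <<'E'
from h import *
st(); print(np.round(manip.camera_model("wrist")["tool_from_camera"],3))
im,d,K,Rw,c=cam("wrist"); np.savez("w1.npz",im=im,d=d,K=K,R=Rw,c=c); save("pics/w1.png",im)
P=cloud(d,K,Rw,c)
x0,y0=.4625,-.1453
near=(np.hypot(P[...,0]-x0,P[...,1]-y0)<.11)&(d>0)
print("bench",np.median(P[near&(P[...,2]<.004)][:,2]))
for lo,hi,n in((.004,.012,"foot"),(.062,.07,"posts"),(.03,.039,"block")):
    m=(near&(P[...,2]>lo)&(P[...,2]<hi)).astype(np.uint8); m=cv2.morphologyEx(m,cv2.MORPH_OPEN,np.ones((3,3)))
    q=P[m>0]; print(n,len(q),cv2.minAreaRect((q[:,:2]*1000).astype(np.float32)))
E
```

```text
clock: 2.22
position: [0.4995, -0.1423, 0.2387]
ee_rot: [-0.696, 0.123, -0.122, 0.697]
ft_force: [-0.7, -0.9, -0.2]
grip_width: -0.002
t 2.23 p [ 0.4995 -0.1423  0.2387] F [-0.7 -0.9 -0.2] M [-0.05  0.   -0.02] g -0.002
[[0.94, -0.001, 0.342], [-0.342, 0.002, 0.94], [-0.001, -1.0, 0.001]] q [ 0.75  0.14 -0.61  1.7   0.08  1.33 -0.22]
[[ 1.     0.     0.001 -0.   ]
 [-0.001 -0.321  0.947 -0.143]
 [ 0.001 -0.947 -0.321  0.083]
 [ 0.     0.     0.     1.   ]]
bench -0.00012728546762491577
foot 1332 ((462.0296325683594, -146.27511596679688), (154.11614990234375, 65.4156723022461), 70.00277709960938)
posts 595 ((462.2074279785156, -146.48785400390625), (146.48316955566406, 49.9775276184082), 70.06131744384766)
block 1498 ((460.4123229980469, -151.4778289794922), (121.77565002441406, 44.105308532714844), 69.57946014404297)
```

View pics/w1.png

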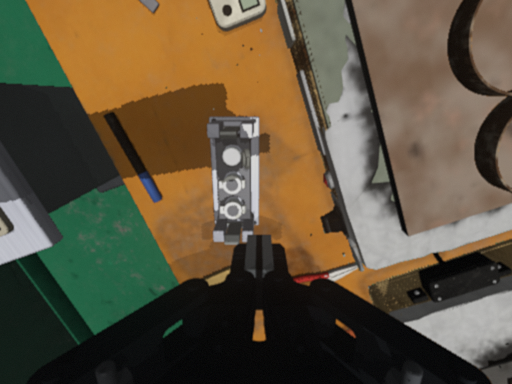

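The wrist view shows the rack around (232,180). The plain open tube is at (232,156), at the +y end, with its cap standing on the right. Both cameras agree on the rack centre (0.462,-0.146) at 70°. Now I go beside the cap.

```bash
cat >> h.py <<'E'
A=np.deg2rad(70.0); RY=np.array([np.cos(A),np.sin(A),0]); RX=np.array([RY[1],-RY[0],0]); RC=np.array([.4622,-.1462,0])
def rk(x,y,z): return RC+RX*x+RY*y+np.array([0,0,z])
E
python3 -c "
from h import *
rel(rk(.05,.034,.070),-np.deg2rad(20))"
```

```text
t 2.27 p [ 0.4994 -0.1424  0.2389] F [-0.8  1.1 -0.7] M [-0.03 -0.01 -0.01] g -0.0
[[0.94, -0.001, 0.342], [-0.342, 0.001, 0.94], [-0.001, -1.0, 0.001]] q [ 0.75  0.14 -0.61  1.7   0.08  1.33 -0.22]
offset [0.083 0.844 0.087]
turn [-0.001 -0.    -0.001]
turn [ 2.e-03  4.e+00 -2.e-03]
```

```bash
python3 -m pendant '{"offset":[[0.083,0.1,0.087],[0.083,0.35,0.087],[0.083,0.6,0.087],[0.083,0.844,0.087],[0.083,0.844,0.087],[0.083,0.844,0.087]],"turn":[[0,0,0],[0,0,0],[0,0,0],[0,0,0],[0,0,0],[0,0,0]]}' ; python3 -c "
from h import *
rel(rk(.002,.034,.070))"; python3 -m pendant '{"offset":[[-0.04,0,0],[-0.08,0,0],[-0.12,0,0],[-0.16,0,0],[-0.2,0,0],[-0.24,0,0],[-0.24,0,0]],"turn":[[0,0,0],[0,0,0],[0,0,0],[0,0,0],[0,0,0],[0,0,0],[0,0,0]]}'; python3 -c "
from h import *
rel(rk(-.002,.034,.0575))"
```

```text
clock: 3.02
position: [0.5216, -0.1325, 0.0719]
ee_rot: [-0.696, 0.123, -0.124, 0.697]
ft_force: [0.1, 0.6, 0.4]
grip_width: -0.003
t 3.02 p [ 0.5216 -0.1325  0.0719] F [0.1 0.6 0.4] M [-0.03 -0.03 -0.03] g -0.003
[[0.939, 0.001, 0.343], [-0.343, 0.001, 0.939], [0.001, -1.0, 0.001]] q [ 0.67  0.35 -0.59  1.84  0.23  1.01 -0.36]
offset [-0.246  0.009  0.004]
clock: 3.9
position: [0.4758, -0.1158, 0.0718]
ee_rot: [-0.696, 0.123, -0.123, 0.697]
ft_force: [0.4, -0.6, 0.3]
grip_width: 0.005
t 3.9 p [ 0.4758 -0.1158  0.0718] F [ 0.4 -0.6  0.3] M [-0.01 -0.03 -0.05] g 0.005
[[0.939, 0.0, 0.343], [-0.343, 0.001, 0.939], [0.0, -1.0, 0.001]] q [ 0.71  0.26 -0.62  1.96  0.18  0.98 -0.34]
offset [-0.022  0.071  0.004]
```

```bash
python3 -m pendant '{"offset":[[-0.022,0.02,0.004],[-0.022,0.04,0.004],[-0.022,0.06,0.004],[-0.022,0.075,0.004],[-0.022,0.08,0.004],[-0.022,0.08,0.004]],"turn":[[0,0,0],[0,0,0],[0,0,0],[0,0,0],[0,0,0],[0,0,0]]}'; python3 -m pendant '{"offset":[[0,0.01,0],[0,0.02,0],[0,0.02,0],[0,0.02,0]],"turn":[[0,0,0],[0,0,0],[0,0,0],[0,0,0]]}'
```

```text
clock: 4.65
position: [0.472, -0.1134, 0.0572]
ee_rot: [0.696, -0.123, 0.123, -0.696]
ft_force: [-13.0, 2.7, 28.1]
grip_width: 0.0
clock: 5.15
position: [0.4721, -0.1134, 0.0568]
ee_rot: [0.697, -0.124, 0.123, -0.695]
ft_force: [-25.1, 4.4, 58.7]
grip_width: -0.002
```

```bash
python3 -m pendant '{"offset":[[0,-0.02,0],[0,-0.1,0],[0,-0.35,0],[0,-0.6,0],[0,-0.7,-0.2],[0,-0.7,-0.4],[0,-0.7,-0.4]],"turn":[[0,0,0],[0,0,0],[0,0,0],[0,0,0],[0,0,0],[0,0,0],[0,0,0]]}' 100; python3 - <<'E'
from h import *
st()
im,d,K,Rw,c=cam("wrist"); P=cloud(d,K,Rw,c)
for y in (.034,0,-.034):
    p=rk(0,y,.0575); m=(np.hypot(P[...,0]-p[0],P[...,1]-p[1])<.016)&(d>0)&(P[...,2]>.045); q=P[m]-RC
    print(y,m.sum(),"z",np.round(np.percentile(q[:,2],[10,50,90,100]),4),"mean rack",(q@RX).mean().round(4),(q@RY).mean().round(4))
k=(rk(0,0,.05)-c)@Rw; u,v=(K@(k/k[2]))[:2].astype(int); print(u,v)
g=im[max(v-90,0):v+90,max(u-110,0):u+110]; a=cv2.resize(g,None,fx=3,fy=3,interpolation=cv2.INTER_CUBIC); save("pics/w2.png",a)
E
```

```text
clock: 6.02
position: [0.4438, -0.1913, 0.1975]
ee_rot: [0.697, -0.125, 0.125, -0.695]
ft_force: [0.3, 0.1, -0.8]
grip_width: 1.004
t 6.03 p [ 0.4438 -0.1913  0.1975] F [ 0.3  0.1 -0.8] M [ 0.01 -0.    0.05] g 1.004
[[0.937, -0.002, 0.348], [-0.348, -0.003, 0.937], [-0.001, -1.0, -0.004]] q [ 0.86  0.08 -0.57  1.84  0.05  1.23 -0.08]
0.034 581 z [0.0554 0.0578 0.0589 0.0604] mean rack -0.0 0.0335
0 519 z [0.0552 0.0578 0.0588 0.0604] mean rack 0.0001 -0.0004
-0.034 5540 z [0.2706 0.2798 0.2862 0.294 ] mean rack 0.0 -0.0363
260 133
```

View pics/w2.png

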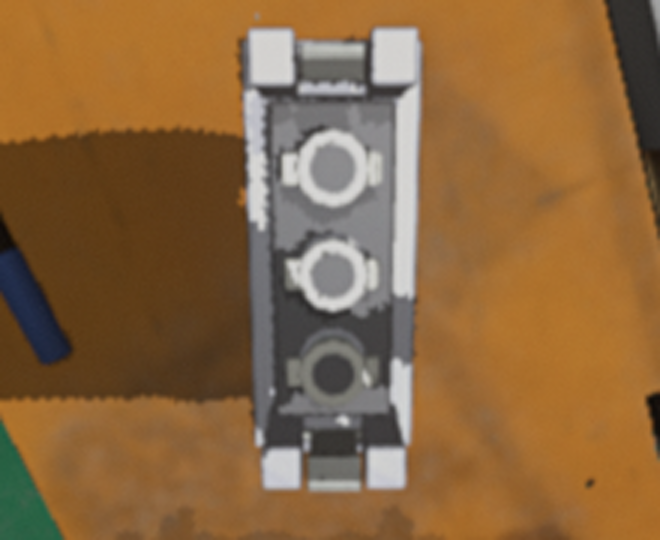

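The picture shows all three caps shut. Caps a and b are identical, and cap a's top measures 57.8 mm. Now to the cover.

```bash
python3 -c "
from h import *
rel([.4375,-.02,.2],np.deg2rad(4))"
```

```text
t 6.08 p [ 0.4445 -0.1893  0.1973] F [1.5 0.1 0.4] M [ 0.04 -0.01 -0.02] g 1.004
[[0.938, -0.002, 0.346], [-0.346, -0.002, 0.938], [-0.001, -1.0, -0.003]] q [ 0.86  0.08 -0.57  1.84  0.05  1.23 -0.08]
offset [-0.325 -0.015  0.782]
turn [ 0.003 -0.538 -0.002]
turn [2.000e-03 3.462e+00 4.000e-03]
```

```bash
python3 -m pendant '{"offset":[[-0.08,-0.01,0.2],[-0.16,-0.02,0.4],[-0.24,-0.02,0.6],[-0.325,-0.02,0.782],[-0.325,-0.02,0.782]],"turn":[[0,-0.13,0],[0,-0.27,0],[0,-0.4,0],[0,-0.538,0],[0,-0.538,0]]}';python3 -c "
from h import *
rel([.42,.09,.2],np.deg2rad(27.5))"
```

```text
clock: 6.7
position: [0.4375, -0.016, 0.2012]
ee_rot: [0.707, 0.027, -0.028, -0.706]
ft_force: [-1.3, 0.4, 1.1]
grip_width: 0.997
t 6.7 p [ 0.4375 -0.016   0.2012] F [-1.3  0.4  1.1] M [0.   0.01 0.  ] g 0.997
[[0.997, -0.001, -0.077], [0.077, -0.002, 0.997], [-0.002, -1.0, -0.002]] q [ 0.7  -0.03 -0.74  1.93 -0.02  1.23  0.04]
offset [-0.046  0.005  0.535]
turn [ 0.002 -0.513 -0.002]
turn [3.000e-03 3.487e+00 3.000e-03]
```

```bash
python3 -m pendant '{"offset":[[0.04,0,0.15],[0.08,0,0.3],[0.12,0,0.45],[0.15,0,0.535],[0.15,0,0.535]],"turn":[[0,-0.13,0],[0,-0.27,0],[0,-0.4,0],[0,-0.513,0],[0,-0.513,0]]}';python3 - <<'E'
from h import *
st()
im,d,K,Rw,c=cam("wrist"); P=cloud(d,K,Rw,c); save("pics/w3.png",im)
near=(np.hypot(P[...,0]-.431,P[...,1]-.1465)<.1)&(d>0)
print("bench",np.median(P[near&(P[...,2]<.003)][:,2]))
for lo,hi,n in((.0035,.008,"plate"),(.024,.034,"rib")):
    m=(near&(P[...,2]>lo)&(P[...,2]<hi)).astype(np.uint8); m=cv2.morphologyEx(m,cv2.MORPH_OPEN,np.ones((3,3)))
    k,l,s,_=cv2.connectedComponentsWithStats(m); m=l==1+np.argmax(s[1:,4])
    q=P[m]; print(n,len(q),q.mean(0).round(4),cv2.minAreaRect((q[:,:2]*1000).astype(np.float32)))
E
```

```text
clock: 7.32
position: [0.4592, 0.0937, 0.2008]
ee_rot: [0.687, 0.168, -0.17, -0.686]
ft_force: [0.2, -0.9, -0.6]
grip_width: 0.999
t 7.33 p [0.4592 0.0937 0.2008] F [ 0.2 -0.9 -0.6] M [-0.07  0.03  0.01] g 0.999
[[0.886, -0.002, -0.464], [0.464, -0.001, 0.886], [-0.002, -1.0, -0.0]] q [ 0.56  0.07 -0.88  1.86  0.06  1.24  0.15]
bench -7.092216863491263e-05
plate 4304 [0.4287 0.15   0.0054] ((431.05169677734375, 145.68597412109375), (51.91946792602539, 144.83847045898438), 27.96571922302246)
rib 705 [0.4311 0.1461 0.0288] ((431.5133361816406, 145.35586547851562), (13.726667404174805, 59.5125846862793), 27.52800178527832)
```

View pics/w3.png

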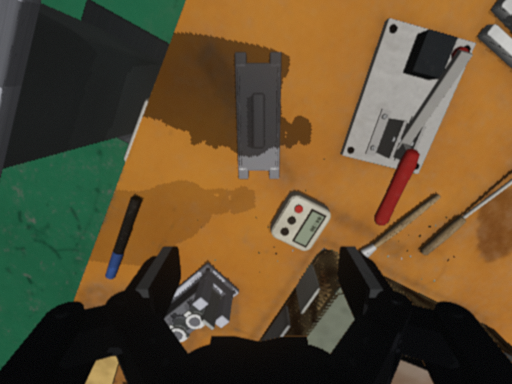

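Wrist view: the cover lies at (258,115), its centre at (0.431,0.1457) with the jaw at 27.7°, and the sizes match. Descending to grasp.

```bash
python3 -c "
from h import *
rel([.4313,.1457,.0085],np.deg2rad(27.7))"
```

```text
t 7.38 p [0.4591 0.0925 0.2007] F [ 0.4 -0.6  0.5] M [-0.01 -0.01 -0.  ] g 1.003
[[0.887, -0.002, -0.461], [0.461, -0.002, 0.887], [-0.003, -1.0, -0.001]] q [ 0.56  0.07 -0.87  1.86  0.06  1.24  0.15]
offset [0.002 0.961 0.301]
turn [ 0.001 -0.006 -0.004]
turn [6.000e-03 3.994e+00 2.000e-03]
```

```bash
python3 -m pendant '{"offset":[[0.001,0.1,0.15],[0.002,0.2,0.3],[0.002,0.4,0.3],[0.002,0.6,0.3],[0.002,0.75,0.3],[0.002,0.8,0.3],[0.002,0.8,0.3]],"turn":[[0,0,0],[0,0,0],[0,0,0],[0,0,0],[0,0,0],[0,0,0],[0,0,0]]}' 45 80; python3 -c "
from h import *
rel([.4313,.1457,.0085],np.deg2rad(27.7))"
```

```text
clock: 8.25
position: [0.4316, 0.145, 0.0408]
ee_rot: [0.688, 0.166, -0.168, -0.687]
ft_force: [0.3, -0.4, -0.3]
grip_width: 0.449
t 8.25 p [0.4316 0.145  0.0408] F [ 0.3 -0.4 -0.3] M [0.03 0.01 0.  ] g 0.449
[[0.888, -0.003, -0.459], [0.459, -0.002, 0.888], [-0.003, -1.0, -0.001]] q [ 0.39  0.3  -0.88  2.05  0.29  0.92 -0.17]
offset [0.001 0.161 0.004]
turn [ 0.001 -0.008 -0.004]
turn [7.000e-03 3.992e+00 1.000e-03]
```

```bash
python3 -m pendant '{"offset":[[0.001,0.05,0.004],[0.001,0.1,0.004],[0.001,0.14,0.004],[0.001,0.161,0.004],[0.001,0.161,0.004],[0.001,0.161,0.004]],"turn":[[0,-0.008,0],[0,-0.008,0],[0,-0.008,-0.003],[0,-0.008,-0.003],[0,-0.008,-0.003],[0,-0.008,-0.003]]}'; python3 -m pendant '{"offset":[[0,0,0],[0,0,0],[0,0,0],[0,0,0],[0,0,0],[0,0,0]],"turn":[[0,0,0],[0,0,0],[0,0,0],[0,0,0],[0,0,0],[0,0,0]]}' 0 80; python3 -c "
from h import *
st()"
```

```text
clock: 9.0
position: [0.4314, 0.1458, 0.0088]
ee_rot: [0.687, 0.169, -0.17, -0.686]
ft_force: [0.6, 0.5, -0.7]
grip_width: 0.452
clock: 9.75
position: [0.4317, 0.1459, 0.0092]
ee_rot: [0.687, 0.169, -0.169, -0.686]
ft_force: [-1.9, -0.9, 5.7]
grip_width: 0.146
t 9.75 p [0.4317 0.1459 0.0092] F [-1.9 -0.9  5.7] M [-0.13  0.43 -0.01] g 0.146
[[0.885, 0.0, -0.465], [0.465, -0.001, 0.885], [-0.0, -1.0, -0.001]] q [ 0.35  0.35 -0.85  2.08  0.35  0.86 -0.22]
```

```bash
python3 -m pendant '{"offset":[[0,-0.05,0],[0,-0.2,0],[0,-0.4,0],[0,-0.6,0],[0,-0.75,0],[0,-0.75,0]],"turn":[[0,0,0],[0,0,0],[0,0,0],[0,0,0],[0,0,0],[0,0,0]]}'; python3 - <<'E'
from h import *
rel([.44,-.01,.16],np.deg2rad(4))
im,d,K,Rw,c=cam("side"); save("pics/s2.png",im[130:330,180:400])
E
```

```text
clock: 10.5
position: [0.4329, 0.1466, 0.1616]
ee_rot: [0.687, 0.171, -0.168, -0.686]
ft_force: [-0.1, -0.2, -1.8]
grip_width: 0.143
t 10.5 p [0.4329 0.1466 0.1616] F [-0.1 -0.2 -1.8] M [-0.04 -0.02  0.02] g 0.143
[[0.885, 0.005, -0.465], [0.465, -0.001, 0.885], [0.003, -1.0, -0.003]] q [ 0.51  0.09 -0.96  1.94  0.08  1.15  0.  ]
offset [-0.333  0.009 -0.71 ]
turn [0.003 0.527 0.005]
turn [ 0.007 -3.473 -0.005]
```

View pics/s2.png

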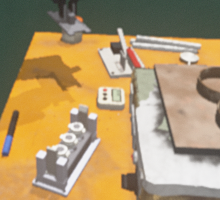

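The cover is lifted: force is −1.8 N and it is visible at the top of the crop, around (70,25). Carrying it to the rack.

```bash
python3 -m pendant '{"offset":[[-0.07,0,-0.14],[-0.14,0,-0.3],[-0.21,0,-0.45],[-0.28,0,-0.6],[-0.333,0.009,-0.71],[-0.333,0.009,-0.71]],"turn":[[0,0.12,0],[0,0.24,0],[0,0.36,0],[0,0.48,0],[0,0.527,0.005],[0,0.527,0.005]]}';python3 -c "
from h import *
rel(rk(0,0,.16),np.deg2rad(-20))"
```

```text
clock: 11.3
position: [0.4386, -0.0122, 0.1575]
ee_rot: [0.708, 0.023, -0.025, -0.706]
ft_force: [-0.1, 0.4, -0.9]
grip_width: 0.141
t 11.3 p [ 0.4386 -0.0122  0.1575] F [-0.1  0.4 -0.9] M [ 0.03  0.03 -0.04] g 0.141
[[0.998, -0.003, -0.068], [0.068, -0.002, 0.998], [-0.004, -1.0, -0.002]] q [ 0.71  0.03 -0.78  1.99  0.02  1.14 -0.02]
offset [ 0.072 -0.011 -0.677]
turn [ 0.004  0.531 -0.004]
turn [-0.005 -3.469 -0.005]
```

```bash
python3 -m pendant '{"offset":[[0.02,0,-0.15],[0.04,-0.01,-0.3],[0.05,-0.01,-0.45],[0.07,-0.011,-0.6],[0.072,-0.011,-0.677],[0.072,-0.011,-0.677],[0.072,-0.011,-0.677]],"turn":[[0,0.12,0],[0,0.24,0],[0,0.36,0],[0,0.48,0],[0.004,0.531,-0.004],[0.004,0.531,-0.004],[0.004,0.531,-0.004]]}';python3 - <<'E'
from h import *
rel(rk(0,0,.16),np.deg2rad(-20))
im,d,K,Rw,c=cam("wrist"); P=cloud(d,K,Rw,c); save("pics/w4.png",im)
near=(np.hypot(P[...,0]-RC[0],P[...,1]-RC[1])<.12)&(d>0)
q=P[near&(P[...,2]>.145)&(P[...,2]<.165)]-RC
Q=np.c_[q@RX,q@RY,q[:,2]]; Q=Q[Q[:,1]>.03]; print(len(Q),Q.min(0),Q.max(0))
s=Q[(Q[:,1]>.03)]; A_=np.c_[s[:,:2],np.ones(len(s))]; f=np.linalg.lstsq(A_,s[:,2],rcond=None)[0]; print("plane",f)
for y in (.04,.05,.058,.07): 
    k=Q[abs(Q[:,1]-y)<.002]; print(y,len(k),k[:,0].min() if len(k) else 0,k[:,0].max() if len(k) else 0,np.median(k[:,2]) if len(k) else 0)
E
```

```text
clock: 12.18
position: [0.4621, -0.1447, 0.1599]
ee_rot: [-0.696, 0.122, -0.122, 0.697]
ft_force: [-0.4, 0.0, -1.8]
grip_width: 0.142
t 12.18 p [ 0.4621 -0.1447  0.1599] F [-0.4  0.  -1.8] M [ 0.02 -0.06 -0.03] g 0.142
[[0.941, -0.0, 0.339], [-0.339, 0.001, 0.941], [-0.0, -1.0, 0.001]] q [ 0.82  0.13 -0.64  1.89  0.08  1.15 -0.2 ]
offset [ 0.003 -0.001 -0.007]
turn [-0.001  0.004 -0.   ]
turn [-1.000e-03 -3.996e+00  1.000e-03]
6768 [-0.02701348  0.03000283  0.15177642] [0.02537413 0.07416411 0.16493113]
plane [ 0.00045639 -0.01625679  0.15679404]
0.04 642 -0.02670513155647633 0.025374130666725673 0.15588982638088264
0.05 675 -0.02701348153145045 0.025101455729953672 0.155912620916453
0.058 697 -0.026868750895361077 0.024751462234419423 0.15592751458488835
0.07 393 -0.026904785264792983 0.025163882110346782 0.15576762204204891
```

View pics/w4.png

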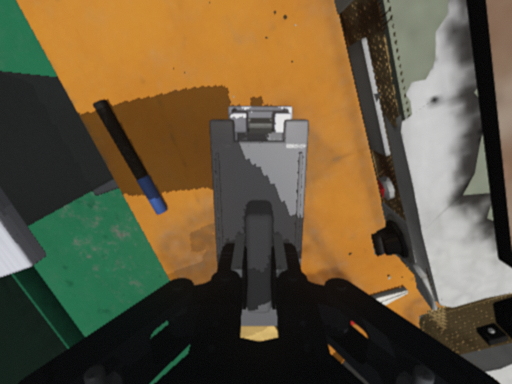

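The picture shows the cover held level, with its notch at (262,135) in line with the hook. The cover is centred on the TCP within 1 mm and its top is at 0.156. Descending to just above the hooks.

```bash
python3 -m pendant '{"offset":[[0.003,0.05,-0.007],[0.003,0.15,-0.007],[0.003,0.25,-0.007],[0.003,0.3,-0.007],[0.003,0.3,-0.007],[0.003,0.3,-0.007]],"turn":[[0,0.004,0],[0,0.004,0],[0,0.004,0],[0,0.004,0],[0,0.004,0],[0,0.004,0]]}' 0 100;python3 - <<'E'
from h import *
rel(rk(0,0,.085),np.deg2rad(-20))
E
```

```text
clock: 12.98
position: [0.4627, -0.1463, 0.1006]
ee_rot: [-0.696, 0.123, -0.123, 0.696]
ft_force: [-0.9, -0.1, -0.7]
grip_width: 0.141
t 12.97 p [ 0.4627 -0.1463  0.1006] F [-0.9 -0.1 -0.7] M [-0.03  0.   -0.02] g 0.141
[[0.94, 0.001, 0.342], [-0.342, 0.0, 0.94], [0.001, -1.0, 0.0]] q [ 0.8   0.2  -0.63  1.95  0.14  1.03 -0.25]
offset [-0.003  0.078 -0.001]
turn [-0.001 -0.     0.001]
turn [-2.e-03  4.e+00 -1.e-03]
```

```bash
python3 -m pendant '{"offset":[[-0.002,0.03,0],[-0.002,0.06,0],[-0.002,0.06,0]],"turn":[[0,0,0],[0,0,0],[0,0,0]]}'; python3 -m pendant '{"offset":[[0,0.01,0],[0,0.02,0],[0,0.02,0]],"turn":[[0,0,0],[0,0,0],[0,0,0]]}'; python3 -m pendant '{"offset":[[0,0.01,0],[0,0.02,0],[0,0.02,0]],"turn":[[0,0,0],[0,0,0],[0,0,0]]}'; python3 -c "
from h import *
rel(rk(0,0,.075),np.deg2rad(-20))"
```

```text
clock: 13.35
position: [0.4624, -0.1462, 0.0883]
ee_rot: [-0.696, 0.123, -0.123, 0.696]
ft_force: [0.7, 0.0, -0.3]
grip_width: 0.135
clock: 13.72
position: [0.4634, -0.1465, 0.0853]
ee_rot: [0.696, -0.122, 0.124, -0.696]
ft_force: [-0.4, -0.2, 6.9]
grip_width: 0.137
clock: 14.1
position: [0.4635, -0.1466, 0.0812]
ee_rot: [0.696, -0.122, 0.124, -0.696]
ft_force: [1.9, -0.8, -0.8]
grip_width: 0.137
t 14.1 p [ 0.4635 -0.1466  0.0812] F [ 1.9 -0.8 -0.8] M [-0.32 -0.49 -0.  ] g 0.137
[[0.94, 0.003, 0.342], [-0.342, -0.001, 0.94], [0.003, -1.0, 0.0]] q [ 0.79  0.23 -0.63  1.97  0.16  0.99 -0.27]
offset [-0.007  0.031 -0.001]
turn [-0.001 -0.     0.004]
turn [-7.e-03  4.e+00 -1.e-03]
```

```bash
python3 -m pendant '{"offset":[[-0.002,0.005,0],[-0.004,0.01,0],[-0.004,0.01,0]],"turn":[[0,0,0],[0,0,0],[0,0,0]]}'; python3 -m pendant '{"offset":[[0,0.005,0],[0,0.01,0],[0,0.01,0]],"turn":[[0,0,0],[0,0,0],[0,0,0]]}';  python3 -c "
from h import *
rel(rk(0,0,.075),np.deg2rad(-20))"
```

```text
clock: 14.48
position: [0.4627, -0.1463, 0.0791]
ee_rot: [0.696, -0.122, 0.124, -0.696]
ft_force: [1.3, -1.0, 0.1]
grip_width: 0.138
clock: 14.85
position: [0.4622, -0.146, 0.0765]
ee_rot: [-0.696, 0.122, -0.124, 0.696]
ft_force: [0.1, 0.6, -1.5]
grip_width: 0.134
t 14.85 p [ 0.4622 -0.146   0.0765] F [ 0.1  0.6 -1.5] M [ 0.02 -0.   -0.02] g 0.134
[[0.94, 0.002, 0.342], [-0.342, -0.0, 0.94], [0.002, -1.0, 0.001]] q [ 0.79  0.24 -0.63  1.97  0.17  0.98 -0.27]
offset [ 0.001  0.008 -0.001]
turn [-0.001 -0.     0.002]
turn [-4.e-03  4.e+00 -1.e-03]
```

The force is unexpectedly low, so I'll check the cover's height and seat before pressing further.

```bash
python3 - <<'E'
from h import *
im,d,K,Rw,c=cam("wrist"); P=cloud(d,K,Rw,c)
q=P[d>0]-RC; Q=np.c_[q@RX,q@RY,q[:,2]]
for y in (.038,.046,.054,.060,.064,.068,.072):
    k=Q[(abs(Q[:,1]-y)<.002)&(abs(Q[:,0])<.03)&(Q[:,2]>.05)&(Q[:,2]<.1)]; s=k[abs(k[:,0])>.014]; m=k[abs(k[:,0])<.008]
    print(y,len(s),np.round([np.median(s[:,2]),s[:,0].min(),s[:,0].max()],4),"mid",np.round(np.percentile(m[:,2],[5,50,95]),4) if len(m) else 0)
save("pics/w5.png",cv2.resize(im[60:260,150:370],None,fx=2,fy=2,interpolation=cv2.INTER_CUBIC))
im,d,K,Rw,c=cam("side"); k=(rk(0,0,.07)-c)@Rw; u,v=(K@(k/k[2]))[:2].astype(int)
a=cv2.resize(im[v-60:v+60,u-70:u+70],(525,450),interpolation=cv2.INTER_CUBIC); save("pics/s5.png",a)
E
```

```text
0.038 289 [ 0.0726 -0.0262  0.0253] mid [0.0714 0.0724 0.0735]
0.046 304 [ 0.0726 -0.0258  0.0254] mid [0.0715 0.0724 0.0736]
0.054 328 [ 0.0726 -0.0258  0.0256] mid [0.0713 0.0725 0.0736]
0.06 321 [ 0.0724 -0.0262  0.0257] mid [0.0767 0.0799 0.0827]
0.064 353 [ 0.0724 -0.0258  0.0257] mid [0.083  0.0842 0.0853]
0.068 361 [ 0.0725 -0.0262  0.0258] mid [0.052  0.0731 0.0843]
0.072 388 [ 0.0718 -0.0259  0.0259] mid 0
```

View pics/s5.png

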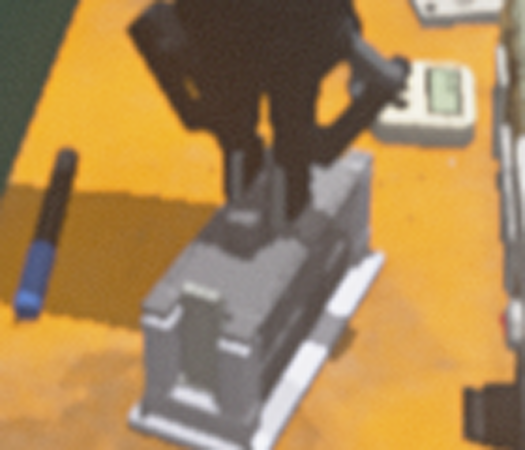

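The side view shows the cover sitting on the posts with the near hook upright through its notch, around (205,320). The plate top is at 72.5 mm, so it is 1–1.5 mm from home. Pressing the rest gently.

```bash
python3 -m pendant '{"offset":[[0.001,0.005,-0.001],[0.001,0.01,-0.001],[0.001,0.01,-0.001],[0.001,0.01,-0.001]],"turn":[[0,0,0],[0,0,0],[0,0,0],[0,0,0]]}'; python3 -m pendant '{"offset":[[0,0.003,0],[0,0.005,0],[0,0.005,0],[0,0.005,0]],"turn":[[0,0,0],[0,0,0],[0,0,0],[0,0,0]]}'; python3 -c "
from h import *
rel(rk(0,0,.074),np.deg2rad(-20))"
```

```text
clock: 15.45
position: [0.4626, -0.1463, 0.0754]
ee_rot: [0.696, -0.122, 0.124, -0.696]
ft_force: [-3.9, 1.0, 8.6]
grip_width: 0.133
clock: 15.95
position: [0.4626, -0.1463, 0.0753]
ee_rot: [0.697, -0.122, 0.124, -0.696]
ft_force: [-6.6, 1.3, 15.2]
grip_width: 0.138
t 15.95 p [ 0.4626 -0.1463  0.0753] F [-6.6  1.3 15.2] M [ 0.4   1.55 -0.  ] g 0.138
[[0.94, 0.002, 0.342], [-0.342, -0.001, 0.94], [0.002, -1.0, -0.0]] q [ 0.78  0.24 -0.63  1.97  0.17  0.98 -0.27]
offset [-0.002  0.007 -0.   ]
turn [ 0.001 -0.     0.003]
turn [-4.e-03  4.e+00  1.e-03]
```

```bash
python3 -m pendant '{"offset":[[-0.002,0.003,0],[-0.002,0.003,0],[-0.002,0.003,0],[-0.002,0.003,0]],"turn":[[0,0,0],[0,0,0],[0,0,0],[0,0,0]]}'; python3 -m pendant '{"offset":[[-0.002,0.003,0],[-0.002,0.003,0],[-0.002,0.003,0],[-0.002,0.003,0]],"turn":[[0,0,0],[0,0,0],[0,0,0],[0,0,0]]}'; python3 -c "
from h import *
rel(rk(0,0,.074),np.deg2rad(-20))"
```

```text
clock: 16.45
position: [0.4625, -0.1463, 0.0753]
ee_rot: [0.697, -0.122, 0.124, -0.696]
ft_force: [-1.9, 0.4, 7.6]
grip_width: 0.136
clock: 16.95
position: [0.4625, -0.1463, 0.0753]
ee_rot: [0.697, -0.122, 0.124, -0.696]
ft_force: [-1.8, 0.0, 7.5]
grip_width: 0.136
t 16.95 p [ 0.4625 -0.1463  0.0753] F [-1.8  0.   7.5] M [0.12 0.59 0.02] g 0.136
[[0.94, 0.003, 0.342], [-0.342, -0.002, 0.94], [0.004, -1.0, -0.001]] q [ 0.78  0.24 -0.63  1.97  0.17  0.98 -0.27]
offset [-0.002  0.007 -0.   ]
turn [ 0.001 -0.     0.004]
turn [-7.e-03  4.e+00  2.e-03]
```

```bash
python3 -m pendant '{"offset":[[-0.003,0.0045,0],[-0.003,0.0045,0],[-0.003,0.0045,0],[-0.003,0.0045,0],[-0.003,0.0045,0],[-0.003,0.0045,0]],"turn":[[0,0,0],[0,0,0],[0,0,0],[0,0,0],[0,0,0],[0,0,0]]}'; python3 - <<'E'
from h import *
for i in range(3):
    im,d,K,Rw,c=cam("wrist"); print(np.round(manip.get_obs()["ft_force"],1))
P=cloud(d,K,Rw,c); q=P[d>0]-RC; Q=np.c_[q@RX,q@RY,q[:,2]]
for y in (.038,.05,.060,.064,.070):
    k=Q[(abs(Q[:,1]-y)<.002)&(abs(Q[:,0])<.03)&(Q[:,2]>.05)&(Q[:,2]<.1)]; s=k[abs(k[:,0])>.014]; m=k[abs(k[:,0])<.008]
    print(y,np.round([np.median(s[:,2]),s[:,0].min(),s[:,0].max()],4),"mid",np.round(np.percentile(m[:,2],[5,50,95]),4) if len(m) else 0)
im,d,K,Rw,c=cam("side"); P=cloud(d,K,Rw,c); q=P[d>0]-RC; Q=np.c_[q@RX,q@RY,q[:,2]]
m=(abs(Q[:,0])<.009)&(Q[:,2]>.075)&(Q[:,2]<.09)
for lo,hi in((-.09,-.055),(.055,.09)):
    k=Q[m&(Q[:,1]>lo)&(Q[:,1]<hi)]; print("hook",len(k),k[:,1].min() if len(k) else 0,k[:,1].max() if len(k) else 0,k[:,2].max() if len(k) else 0)
n=(Q[:,1]<-.03)&(Q[:,1]>-.072)&(abs(Q[:,0])>.014)&(abs(Q[:,0])<.024)&(Q[:,2]>.06)&(Q[:,2]<.08); print("plate -y end z",np.median(Q[n,2]),n.sum())
k=(rk(0,0,.07)-c)@Rw; u,v=(K@(k/k[2]))[:2].astype(int)
save("pics/s6.png",cv2.resize(im[v-20:v+50,u-50:u+40],(720,560),interpolation=cv2.INTER_CUBIC))
E
```

```text
clock: 17.7
position: [0.4625, -0.1463, 0.0753]
ee_rot: [0.697, -0.121, 0.124, -0.696]
ft_force: [-1.7, 0.4, 10.2]
grip_width: 0.138
[-2.6 -0.   9.9]
[-2.4  0.3  9.2]
[-1.8  0.1  9.5]
0.038 [ 0.0713 -0.0259  0.0258] mid [0.0702 0.0711 0.0722]
0.05 [ 0.0714 -0.0256  0.0257] mid [0.0704 0.0713 0.0723]
0.06 [ 0.0712 -0.0256  0.0261] mid [0.0767 0.0801 0.0831]
0.064 [ 0.0712 -0.0259  0.026 ] mid [0.0833 0.0844 0.0855]
0.07 [ 0.0711 -0.0258  0.026 ] mid 0
hook 56 -0.06977159812423035 -0.06420947686382047 0.0845423164182581
hook 0 0 0 0
plate -y end z 0.07096823524498289 206
```

View pics/s6.png

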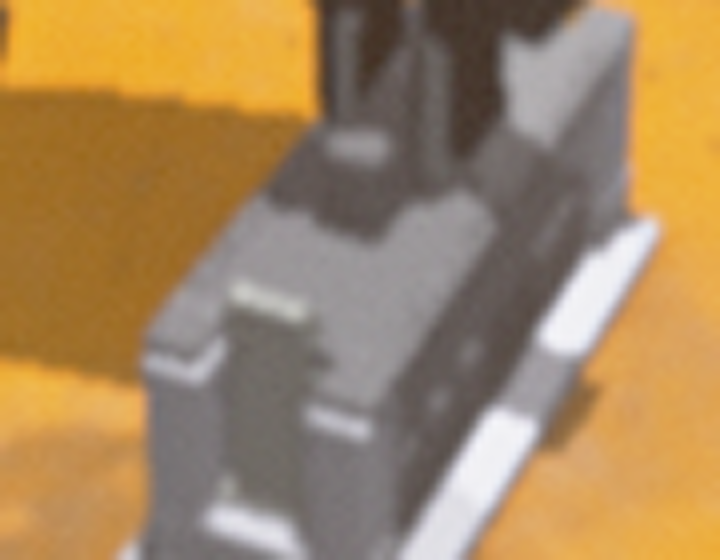

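The side view shows the cover flat on the posts with the near hook standing upright in its notch, around (265,390). Plate tops read 71 mm at both ends and the press is about 9.5–10 N. Handing in.

```bash
python3 -c "
from h import *
st(); print(manip.hand_in())"
```

```text
t 17.9 p [ 0.4625 -0.1463  0.0753] F [-2.5 -0.4 10.2] M [0.13 0.77 0.03] g 0.139
[[0.94, 0.004, 0.342], [-0.342, -0.003, 0.94], [0.005, -1.0, -0.001]] q [ 0.78  0.24 -0.63  1.97  0.17  0.98 -0.27]
the job is handed in; nothing more can be done
None
```

I pressed the open cap shut, then fitted the cover onto the carrier. I handed in at 17.9 s, still gripping the cover and pressing it down with about 10 N.

**Last checks:**
- **Cap:** tube_a's cap top measured 57.8 mm, the same as the shut cap beside it.
- **Cover:** its top is at 71 mm at both ends, which is fully home on the 66 mm posts.
- **Hooks:** both appear back upright over the end edges. The left nose read at its home position. For the right hook I had only its upper back edge and the side picture.

**Less certain or off plan:**
- **Snap:** I read force only at the end of each move. It rose to 6.9 N and fell to about 0 N with the cover still about 5 mm too high, so I did not catch a clean snap. I relied on the final heights and pictures instead.
- **Cap press:** the fingertips briefly pushed with about 59 N, more than I meant. This stayed under the 120 N wrist limit, and the 40 N limit applies to the arm and gripper body.
- **Sideways force:** about 2.5 N remains alongside the downward press.

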